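# Hang the lopsided tin carrier on the spring scale

## Task

Weigh the plywood carrier with the two tins: lift it, bring the hand slot of its upright board over the hook of the spring scale, and hang it with the hook seated in the notch above the carrier's balance point, so that it hangs level and still. Ease the weight onto the scale slowly, letting go only once the spring carries all of it, so that the arm never jumps down or up, not even by a few millimetres, nor bottoms out and the carrier does not swing; do not press hard on the hook, tip the carrier or disturb the other things on the table.

Things in the scene. Friction and masses are not known exactly. Their poses are not given: they have to be found in the camera images.
- carrier_tray (a point): Plywood carrier: open tray 130 (x) x 180 (y) x 46 mm; this point is the middle of its underside. An upright board 12 mm thick stands along y across its middle (board normal = x). Two tins, 52 mm wide, 80 high, are wedged in at the +y end, one each side of the board, and stay put; the balance point lies 30 mm to +y of the middle. Weight not told: it varies, about 3 to 9 N. z up.
- carrier_grip (a point): Where to grip the carrier: on its upright board, 180 mm above the carrier's underside, straight above notch and balance point. The board is 12 mm thick (along x), 150 mm long, 198 mm high; its plain top band, from 142 to 198 mm up, is gripped across the thickness. Same axes as the tray.
- carrier_slot (a point): Centre of the hand slot, which goes through the board along x: 112 mm long (y), from 100 to 134 mm above the carrier's underside. This point lies 26 mm to -y of the notch. Same axes.
- carrier_notch (a point): Middle of the roof of the one V notch in the slot's top edge, 38 mm straight below the grip point, 142 mm above the carrier's underside. 8 mm deep, 26 mm wide (y) at its mouth, 10 mm at its roof. Same axes.
- hook_seat (a point): Where the notch is to sit: top of the scale's level round steel arm (8 mm thick), 250 mm above the table when empty; moves with the arm. The arm runs along x; its free end points to -x, roughly to the robot, and turns up 18 to 27 mm to -x of here, its tip 10 mm higher than here. An 18 mm wide collar stands 18 mm to +x. The board goes between tip and collar, slid over the tip from the -x side.
- scale: Spring scale: fixed grey column, 44 mm wide, 36 mm deep, 280 mm high, on a foot 160 mm wide; origin at table height under the middle of the column's near (-x) face, 140 mm to +x of the hook seat. Same axes as the seat.
- scale_arm (a joint): How far the scale's arm has sunk, in m: 0 when empty, growing downwards, stop at 0.065. The arm is borne by a spring of about 160 N/m with little damping (starts to sink at 0.25 N, then about 6 mm per newton), so it jumps and bounces if let go under too little or too much load. It must never move faster than 50 mm/s.
- egg_box: Bystander: cardboard egg box, 150 x 100 mm, 56 mm high; origin under its middle.
- water: Bystander: clear bottle, 60 mm across, 170 mm high; origin under its middle.
- tin: Bystander: lone tin, 72 mm across, 85 mm high; origin under its middle.
- jar: Bystander: jar, 70 mm across, 90 mm high; origin under its middle.
- mug: Bystander: white mug, 76 mm across, 90 mm high; origin under its middle.
- tape_stand: Bystander: desk tape stand, 130 x 60 mm, 85 mm high; origin under its middle.
- stapler: Bystander: stapler, 140 x 36 mm, 48 mm high; origin under its middle.

How it is judged:
By the outcome, as a careful person would: the job done as asked, in the order asked, and still so for the second after the job is handed in, with the robot touching nothing.
It also fails if it takes over 69 s, if anything falls off the work surface, if the arm or the gripper's body presses on something with over 40 N, if the wrist force passes 120 N, or if a joint passes its speed limit or range.

## Robot

A 7-joint arm with a two-finger parallel gripper is mounted at the origin on the work surface. World frame = base frame: x ahead of the robot, y to its left, z up, the work surface at z = 0. Lengths are in m, angles in rad, forces in N, time in s.
With the tool pointing down it reaches from about 0.425 to 0.875 m from the base axis. Payload 4.7 kg.
Tool frame: the origin (TCP) lies at the very end of the fingers, on their centre line; the grasp point (between the pads) lies 19 mm behind it; x points along the fingers, y is the direction in which the jaws open and shut, and the axes are right-handed (so a half turn about x gives the same grasp; the last joint's range is limited). The gripper opens to 87 mm and grips with 3 to 60 N. Pads are 19 mm wide; open, the fingers measure 117 mm over their backs; the gripper's body (75 mm by 190 mm) begins 51 mm behind the grasp point.
Start: joints at [-1.123, 0.321, -0.07, 1.45, 0.023, 1.371, -0.057], TCP at [0.273, 0.59, 0.191] pointing down, gripper open.
Joint ranges: [-2.86, 2.86], [-0.3, 2.09], [-1.38, 1.24], [0.06, 2.45], [-1.56, 4.7], [0.09, 2.05], [-2.69, 2.69]. Speed limits (rad/s): [2.57, 2.57, 3.14, 3.14, 3.14, 3.14, 3.14].

## Interface

Orientations are given as a rotation vector (axis times angle).
In Python, from bench import ctrl gives the robot as it stands.
- The arm moves only by the tool step_arm, never from a script. Its argument "increments" is one flat list of numbers, 6 for each row, row after row: the shift along the tool's x, y, z in cm, then the turn, a rotation vector about the tool's x, y, z in rad. In form: [tx, ty, tz, ax, ay, az, tx, ty, tz, ax, ay, az, ...]. A call has 1 to 12 rows; each row shifts and turns the commanded pose from where the row before left it, along the tool's axes as they then stand; what a row does not reach is not made up. A row lasts 1/8 s, in which the tool goes at most 62.5 mm and 10.7 degrees, less where a joint would pass 70% of its speed; a pose out of reach is approached as far as the arm can. A call with a gripper value outside its range is refused whole. "fingers" is the opening in per cent of the stroke, from 0 (shut) to 100 (fully open), set as the call begins (left out, the last holds). The fingers move at their own pace and stop on an object; "force" is the grip in N (left out, the last holds). Time passes only in rows, so rows that do not move let the fingers close. It gives the time, the measured TCP pose, the force and the opening at its end, in the units of the state.
- ctrl.get_state(): the state, without advancing time (a new reading comes with each control period).
- ctrl.get_image(name): name is "scene" or "top"; returns the picture (384x512x3 uint8, red, green, blue); there is no depth.
- ctrl.camera_params(name): a dict with "vertical_fov" (degrees; the focal length in pixels is half the picture's height over the tangent of half this angle, whatever the lens; pixels are square), "cx", "cy" (the principal point, pixels), "k1" (the pictures are not rectified: a ray, as slopes to the right and down, at radius r is drawn at 1 + k1 r^2 times it, then the intrinsics apply), "R" (3x3) and "t" (3): a world point X has camera coordinates R X + t. Camera axes: x right, y down, z forward; pixel columns grow to the right and rows downward; lengths in m; the calibration is good to about 2 mm. A picture is of the moment at which its call begins. camera_params takes no time and is no camera call.
- ctrl.close_job(): hands the job in, once; it reports no verdict.
Trained networks look in the newest picture that a camera, given by its name, has taken for a name from the list of things; names that differ only in an ending like _2 or _b are one class to them, and where a whole thing is asked for, a point or a joint stands for the part that bears it (a point fixed in the world has none). Each returns a list of dicts, best first, with "score" (0 to 1); they miss things now and then, are a little off and sometimes report something else, mostly with a low value. They report only what shows in the picture. A call takes as long as a camera call.
- ctrl.search_frame(camera, name): "xyz" ([x, y, z] in m, in the coordinates of the camera as it stood for that picture, good to about 4 mm: the middle of the surface that is visible of it).
- ctrl.silhouettes(camera, name): "pixels" (384x512 bool, what is visible of it).
- ctrl.spot_point(camera, name): "xyz" ([x, y, z] in m, in the coordinates of the camera as it stood for that picture, good to about 4 mm: a listed point, or the origin of a listed thing).
The state is a dict: "time": time; "joint_positions": joint angles; "qd": joint speeds; "joint_torque": joint torques, N m; "position": TCP position; "tool_rot": TCP orientation; "ft_force": force on the tool from outside, world axes, zero at the start; "torque": the same for the moment, N m; "grip_width": opening from 0.0 (shut) to 1.0 (fully open).
Only numpy, scipy, OpenCV 4.12 (cv2) and the standard library are available. Lean on these libraries where they do the work, as an engineer would, in place of code of your own. Each camera call takes 0.05 s, during which the arm holds its last target.

## Working session

There is one attempt and no reset: what is moved stays moved. The work goes in short steps, Python scripts to look and compute and a tool call to move; the robot and the scene stay as the last step left them, time stands still between calls to the robot, and variables do not carry over. Pictures are saved under pics/ and viewed, and the job is handed in when it is done.

Besides the shell and the picture viewer there is one more tool, called after "Emit:" by a JSON object that holds its "name" and its "arguments", one argument or row to a line. step_arm: Moves the arm, as the interface text tells. Its arguments: {"type":"object","properties":{"increments":{"type":"array","items":{"type":"number"}},"fingers":{"type":"number"},"force":{"type":"number"}},"required":["increments"]}

```bash
ls -R . | head -30; mkdir -p pics
python3 - <<'E'
from bench import ctrl
import cv2,numpy as np
s=ctrl.get_state()
for k,v in s.items(): print(k,np.round(v,4))
for n in("scene","top"):
    im=ctrl.get_image(n); cv2.imwrite(f"pics/{n}0.png",im[...,::-1])
    p=ctrl.camera_params(n); print(n,p)
E
```

```text
.:
pics

./pics:
time 0.0
joint_positions [-1.1229  0.3218 -0.0701  1.4517  0.0226  1.3708 -0.0569]
qd [ 0.0001 -0.0013 -0.0002  0.     -0.0005  0.0002 -0.0003]
joint_torque [-2.00000e-04 -4.91287e+01 -4.04000e-01 -3.12528e+01 -6.39000e-02
  4.35000e-02  1.00000e-04]
position [0.273  0.5892 0.1901]
tool_rot [ 0.3387  1.5442 -0.3417]
ft_force [-0.6788 -0.4452  0.046 ]
torque [-0.0162  0.0484 -0.0278]
grip_width 1.0013
scene {'vertical_fov': 57.96882593677769, 'cx': 255.52887474613283, 'cy': 198.13030825365755, 'k1': -0.05520147787976661, 'R': array([[-0.73227428,  0.6810091 , -0.00099327],
       [ 0.3801859 ,  0.40759468, -0.83025614],
       [-0.56500713, -0.60835285, -0.55738116]]), 't': array([ 0.36517698, -0.05634271,  1.4430796 ])}
top {'vertical_fov': 44.76819616263246, 'cx': 254.66427462708057, 'cy': 191.55191758835272, 'k1': -0.14427547548921416, 'R': array([[ 0.02011022, -0.99950279,  0.02428464],
       [-0.98349552, -0.0241449 , -0.17931421],
       [ 0.1798114 , -0.02027779, -0.98349208]]), 't': array([-0.02341115,  0.55289514,  1.29921423])}
```

View pics/scene0.png

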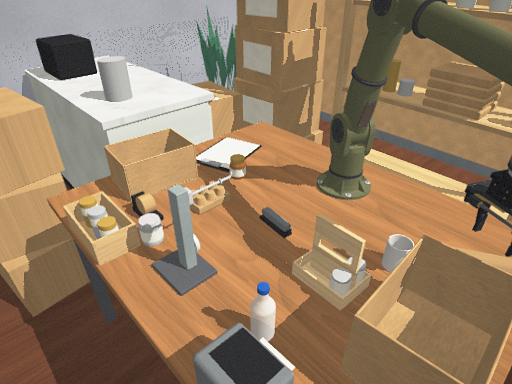

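View pics/top0.png

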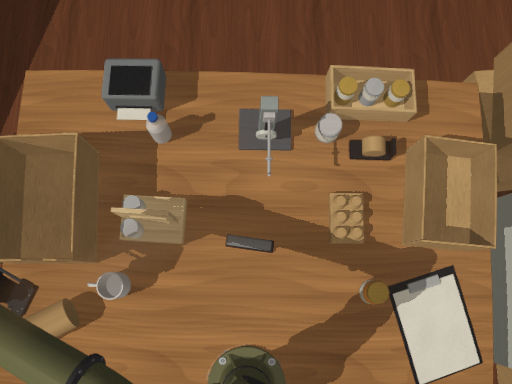

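```bash
cat > h.py <<'E'
from bench import ctrl
import cv2,numpy as np
from scipy.spatial.transform import Rotation as Rn
def cam(n): return ctrl.camera_params(n)
def toworld(p,x): return p["R"].T@(np.array(x)-p["t"])
def proj(p,X):
    c=p["R"]@np.array(X)+p["t"]; s=c[:2]/c[2]; f=192/np.tan(np.radians(p["vertical_fov"])/2)
    s=s*(1+p["k1"]*(s@s)); return np.array([p["cx"],p["cy"]])+f*s
def ray(p,u,v):
    f=192/np.tan(np.radians(p["vertical_fov"])/2); d=(np.array([u,v])-[p["cx"],p["cy"]])/f
    s=d.copy()
    for _ in range(20): s=d/(1+p["k1"]*(s@s))
    w=p["R"].T@np.array([s[0],s[1],1.]); return -p["R"].T@p["t"], w/np.linalg.norm(w)
def tri(a,b):
    (o1,d1),(o2,d2)=a,b
    A=np.stack([d1,-d2],1); k=np.linalg.lstsq(A,o2-o1,rcond=None)[0]
    p,q=o1+k[0]*d1,o2+k[1]*d2; return (p+q)/2,np.linalg.norm(p-q)
def plane(r,ax,val): o,d=r; return o+d*(val-o[ax])/d[ax]
E
python3 - <<'E'
from h import *
for n in("scene","top"):
    p=cam(n)
    for nm in ["carrier_tray","carrier_grip","carrier_slot","carrier_notch","hook_seat","scale"]:
        for d in ctrl.spot_point(n,nm)[:2]: print(n,nm,round(d["score"],2),toworld(p,d["xyz"]).round(4),proj(p,toworld(p,d["xyz"])).round(1))
for nm in ["egg_box","water","tin","jar","mug","tape_stand","stapler"]:
    for n in("scene","top"):
        p=cam(n)
        for d in ctrl.spot_point(n,nm)[:1]: print(n,nm,round(d["score"],2),toworld(p,d["xyz"]).round(4))
E
```

```text
scene carrier_tray 0.65 [0.4661 0.2816 0.0005] [329.2 278.5]
scene carrier_grip 0.96 [0.4689 0.3146 0.1819] [347.4 236.7]
scene carrier_slot 0.84 [0.4657 0.2856 0.1166] [335.7 249.6]
scene carrier_slot 0.62 [0.4699 0.3137 0.18  ] [346.8 237.3]
scene carrier_notch 0.59 [0.4722 0.3148 0.1424] [344.5 248.9]
scene hook_seat 0.59 [ 0.5842 -0.0388  0.249 ] [224.5 178.4]
scene scale 0.96 [ 0.7216 -0.0383  0.0036] [193.7 263.3]
top carrier_tray 0.95 [ 4.725e-01  2.818e-01 -1.000e-04] [155.4 218.9]
top carrier_grip 0.64 [0.4699 0.3073 0.1836] [132.6 211. ]
top carrier_grip 0.31 [ 0.4071  0.0015 -0.0023] [249.  243.3]
top carrier_slot 0.6 [0.4718 0.2876 0.1168] [145.4 213.9]
top carrier_notch 0.89 [0.4723 0.3144 0.1403] [133.8 212.2]
top carrier_notch 0.24 [ 0.6978 -0.3612  0.0036] [368.3 151.1]
top hook_seat 0.52 [ 0.5813 -0.0412  0.2497] [268.9 166.4]
top scale 0.94 [ 7.222e-01 -4.270e-02 -4.000e-04] [265.7 140.7]
top scale 0.19 [ 0.5817 -0.0415  0.2519] [269.1 166. ]
scene egg_box 0.86 [ 0.4878 -0.2845  0.0061]
top egg_box 0.69 [0.4698 0.2825 0.1182]
scene water 0.7 [0.734  0.2781 0.0031]
top water 0.76 [ 0.7302  0.2751 -0.0021]
scene tin 0.83 [ 7.544e-01 -2.308e-01 -4.000e-04]
top tin 0.96 [ 0.76   -0.2313  0.0012]
scene jar 0.56 [ 0.274  -0.3593 -0.0032]
top jar 0.95 [ 0.269  -0.3577 -0.0076]
scene mug 0.77 [ 0.2701  0.3823 -0.0018]
top mug 0.9 [ 0.277   0.3824 -0.0006]
scene tape_stand 0.94 [ 0.6959 -0.3652  0.001 ]
top tape_stand 0.96 [ 0.6999 -0.3634  0.0059]
scene stapler 0.71 [0.4721 0.3113 0.1803]
top stapler 0.81 [ 0.4048  0.0021 -0.0005]
```

Run:
```python
import cv2
t=cv2.imread('pics/top0.png'); s=cv2.imread('pics/scene0.png')
cv2.imwrite('pics/c1.png',cv2.resize(t[180:260,90:200],None,fx=7,fy=7,interpolation=cv2.INTER_CUBIC))
cv2.imwrite('pics/c2.png',cv2.resize(s[205:310,280:380],None,fx=5.5,fy=5.5,interpolation=cv2.INTER_CUBIC))
cv2.imwrite('pics/c3.png',cv2.resize(t[85:185,225:325],None,fx=5.5,fy=5.5,interpolation=cv2.INTER_CUBIC))
cv2.imwrite('pics/c4.png',cv2.resize(s[140:300,130:250],None,fx=3.7,fy=3.7,interpolation=cv2.INTER_CUBIC))
```

```text
(no output)
```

View pics/c1.png

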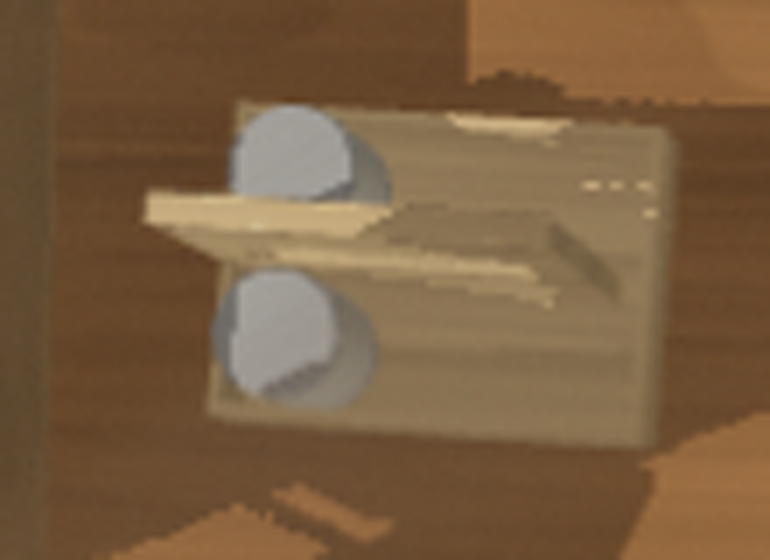

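View pics/c2.png

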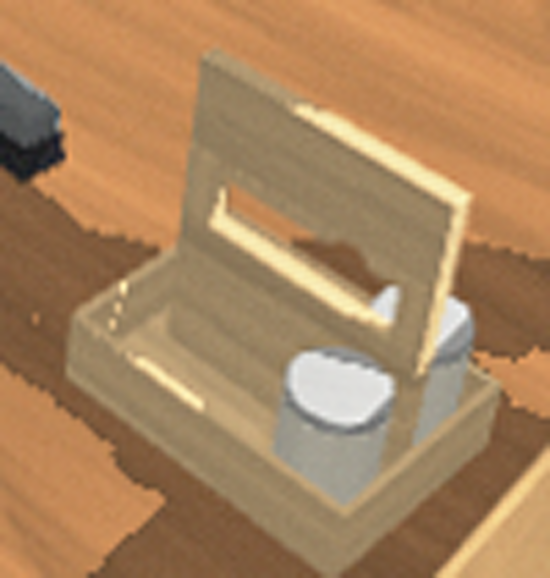

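View pics/c3.png

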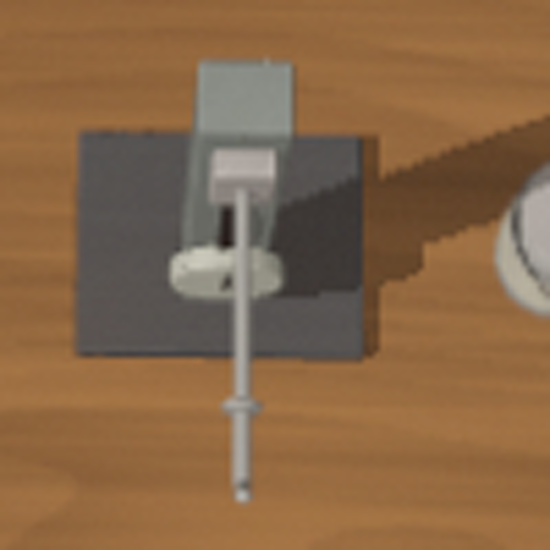

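View pics/c4.png

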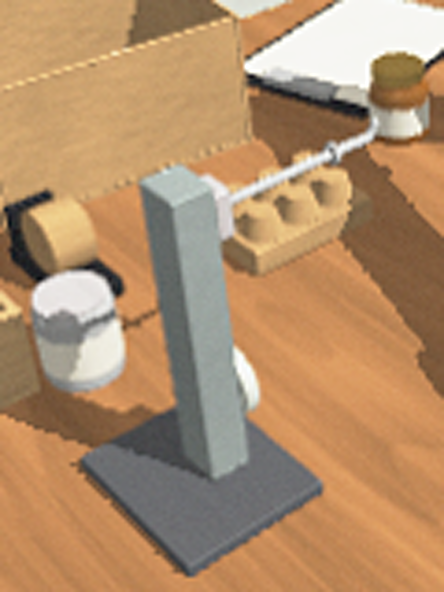

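Run:
```python
from h import *
T=cam("top");S=cam("scene")
t1=lambda x,y:ray(T,90+(x+.5)/7-.5,180+(y+.5)/7-.5)
s1=lambda x,y:ray(S,280+(x+.5)/5.5-.5,205+(y+.5)/5.5-.5)
t3=lambda x,y:ray(T,225+(x+.5)/5.5-.5,85+(y+.5)/5.5-.5)
s4=lambda x,y:ray(S,130+(x+.5)/3.7-.5,140+(y+.5)/3.7-.5)
print("board top far-left(+y,+x)",plane(t1(147,191),2,.198),"near",plane(t1(147,222),2,.198),"right far",plane(t1(553,211),2,.198))
print("scene",[plane(s1(*q),2,.198).round(4) for q in [(208,60),(205,50),(455,207),(470,196)]])
print("tri +y+x corner",tri(t1(147,191),s1(455,207)),"+y-x",tri(t1(147,222),s1(470,196)),"-y+x",tri(t1(553,211),s1(205,62)))
print("tray",[plane(t1(*q),2,.046).round(4) for q in [(238,102),(672,130),(652,446),(208,416)]])
print("slab foot",[plane(t3(*q),2,.01).round(4) for q in [(78,132),(362,137),(362,357),(78,355)]])
print("arm collar,tip,root",[plane(t3(*q),2,z).round(4) for q,z in[((242,406),.246),((242,490),.26),((242,195),.246)]])
print("collar tri",tri(t3(242,406),s4(334,153)),"tip",tri(t3(242,488),s4(376,122)))
print("col top",[plane(t3(*q),2,.28).round(4) for q in [(199,62),(292,62),(295,135),(192,135)]])
# box near carrier: 
print("box rim",[plane(ray(T,*q),2,z).round(3) for q in[(97,262),(72,135)] for z in(0,.15,.2)])
```

```text
board top far-left(+y,+x) [0.47712111 0.36211882 0.198     ] near [0.46563326 0.36128597 0.198     ] right far [0.47369055 0.21107657 0.198     ]
scene [array([0.4717, 0.2167, 0.198 ]), array([0.4663, 0.2105, 0.198 ]), array([0.4773, 0.3612, 0.198 ]), array([0.4659, 0.3617, 0.198 ])]
tri +y+x corner (array([0.47730109, 0.36166597, 0.19826773]), np.float64(0.000853028137171556)) +y-x (array([0.46562496, 0.36146839, 0.19767744]), np.float64(0.00019994480061746907)) -y+x (array([0.47275589, 0.21320845, 0.19559733]), np.float64(0.0042911636298263185))
tray [array([0.537 , 0.3708, 0.046 ]), array([0.5298, 0.1885, 0.046 ]), array([0.3992, 0.1909, 0.046 ]), array([0.4061, 0.3747, 0.046 ])]
slab foot [array([0.8204, 0.0425, 0.01  ]), array([ 0.8223, -0.1177,  0.01  ]), array([ 0.6934, -0.1181,  0.01  ]), array([0.6903, 0.039 , 0.01  ])]
arm collar,tip,root [array([ 0.6027, -0.0402,  0.246 ]), array([ 0.5604, -0.0401,  0.26  ]), array([ 0.7037, -0.0388,  0.246 ])]
collar tri (array([ 0.60168005, -0.03955376,  0.24741483]), np.float64(0.0017176054680348495)) tip (array([ 0.56036036, -0.03901936,  0.25916601]), np.float64(0.003075899176009583))
col top [array([ 0.7551, -0.0167,  0.28  ]), array([ 0.7565, -0.0591,  0.28  ]), array([ 0.7212, -0.0608,  0.28  ]), array([ 0.7198, -0.0142,  0.28  ])]
box rim [array([0.339, 0.45 , 0.   ]), array([0.336, 0.403, 0.15 ]), array([0.335, 0.387, 0.2  ]), array([0.728, 0.562, 0.   ]), array([0.683, 0.503, 0.15 ]), array([0.667, 0.483, 0.2  ])]
```

```bash
cat >> h.py <<'E'
def goal_R(yaw):  # tool x down, jaw axis y = along (cos,sin) of yaw
    y=np.array([np.cos(yaw),np.sin(yaw),0]);x=np.array([0,0,-1.]);return np.stack([x,y,np.cross(x,y)],1)
def delta(pos,R=None,s=None):
    s=s or ctrl.get_state(); R0=Rn.from_rotvec(s["tool_rot"]).as_matrix()
    d=R0.T@(np.array(pos)-s["position"])*100
    r=Rn.from_matrix(R0.T@R).as_rotvec() if R is not None else None
    return d.round(3), None if r is None else r.round(4)
E
python3 - <<'E'
from h import *
T=cam("top");S=cam("scene"); s=ctrl.get_state()
R0=Rn.from_rotvec(s["tool_rot"]).as_matrix();print(R0.round(3))
print(tri(ray(T,97,262),ray(S,420,236)),tri(ray(T,72,135),ray(S,356,318)))
for y in(-.035,-.035+np.pi): print(delta([.4697,.3125,.40],goal_R(y)))
E
```

```text
[[ 0.     0.42   0.907]
 [ 0.     0.907 -0.42 ]
 [-1.     0.     0.   ]]
(array([0.32586671, 0.41979687, 0.1664716 ]), np.float64(0.04654472711696793)) (array([0.67150109, 0.47984711, 0.19523543]), np.float64(0.010810970855646043))
(array([-20.875, -16.901,  29.484]), array([ 1.172,  0.   , -0.   ]))
(array([-20.875, -16.901,  29.484]), array([-1.9696,  0.    ,  0.    ]))
```

Emit:
{"name": "step_arm", "arguments": {
  "increments": [-1,0,0,0.146,0,0,-2.5,0,0,0.146,0,0,-3,0,0,0.146,0,0,-3,0,0,0.146,0,0,-3,0,0,0.146,0,0,-2.5,0,0,0.147,0,0,-1.5,0,0,0.147,0,0,-0.5,0,0,0.148,0,0,0,0.6,0.9,0,0,0,0,1.5,2,0,0,0,0,2.5,3,0,0,0,0,2.5,3,0,0,0],
  "fingers": 100,
  "force": 30
}}

```text
time: 2.9
position: [0.343, 0.4953, 0.361]
tool_rot: [1.234, 1.192, -1.235]
ft_force: [0.8, 0.9, -0.4]
grip_width: 1.001
```

Emit:
{"name": "step_arm", "arguments": {
  "increments": [0,2.6,3.5,0,0,0,0,2.6,3.5,0,0,0,0,2.6,3.5,0,0,0,0,2.6,3.3,0,0,0,0,1.7,2.3,0,0,0,0,0.9,1.2,0,0,0,0,0.3,0.5,0,0,0,0,0,0,0,0,0,0,0,0,0,0,0]
}}

```text
time: 4.03
position: [0.4669, 0.3171, 0.3611]
tool_rot: [1.233, 1.194, -1.233]
ft_force: [0.1, 0.3, 0.4]
grip_width: 0.999
```

Run:
```python
from h import *
s=ctrl.get_state(); print(s["time"],s["position"].round(4) if hasattr(s["position"],'round') else s["position"],s["joint_positions"],s["ft_force"],s["torque"])
print(delta([.4697,.3125,.163],goal_R(-.035)))
for n in("scene","top"):
    im=ctrl.get_image(n); cv2.imwrite(f"pics/{n}1.png",cv2.resize(im[...,::-1],None,fx=1.5,fy=1.5))
```

```text
4.025 [0.4669 0.3171 0.3611] [-0.89386161  0.10943088  0.28069279  1.37530847 -0.03082807  1.66128658
 -0.65002986] [0.06893915 0.26870811 0.39692213] [-0.08876869  0.10913515  0.00113552]
(array([19.808,  0.3  ,  0.453]), array([ 0.0025, -0.0002,  0.0004]))
```

View pics/scene1.png

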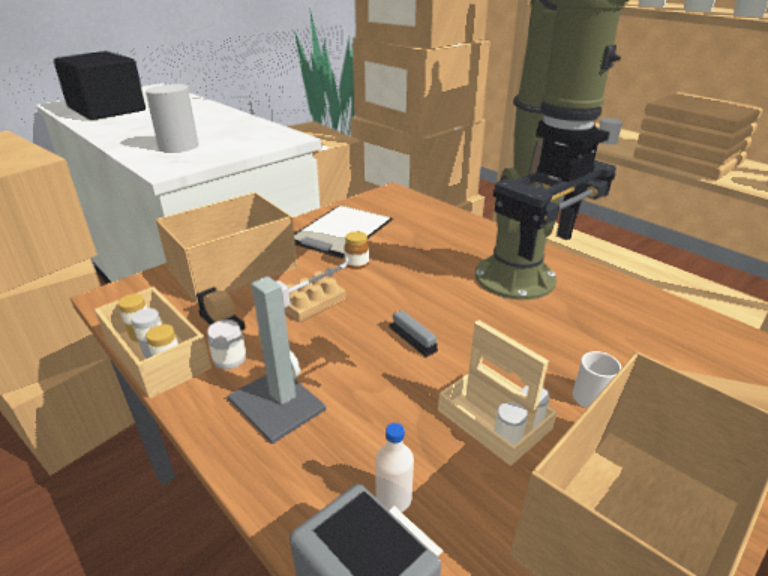

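View pics/top1.png

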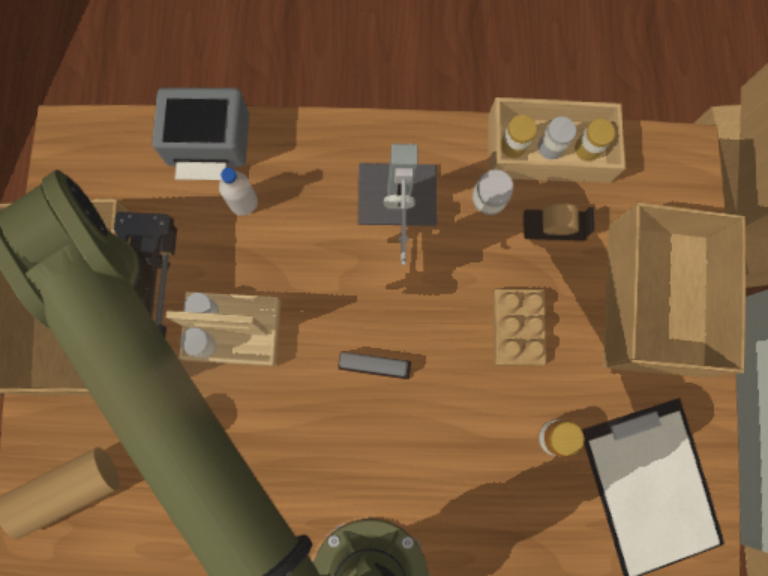

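Emit:
{"name": "step_arm", "arguments": {
  "increments": [0.5,0.1,0.15,0,0,0,1.5,0.2,0.3,0,0,0,2.5,0,0,0,0,0,2.5,0,0,0,0,0,2.5,0,0,0,0,0,2,0,0,0,0,0,1,0,0,0,0,0,0.5,0,0,0,0,0,0,0,0,0,0,0]
}}

```text
time: 5.25
position: [0.4707, 0.3113, 0.2314]
tool_rot: [1.235, 1.192, -1.235]
ft_force: [0.2, 0.2, 0.7]
grip_width: 0.998
```

Run:
```python
from h import *
s=ctrl.get_state(); print(s["time"],s["position"].round(4),s["ft_force"].round(2))
print(delta([.4697,.3125,.163],goal_R(-.035)))
im=ctrl.get_image("scene"); cv2.imwrite(f"pics/s2.png",cv2.resize(im[150:320,270:440,::-1],None,fx=3.5,fy=3.5))
im=ctrl.get_image("top"); cv2.imwrite(f"pics/t2.png",cv2.resize(im[150:290,50:230,::-1],None,fx=4,fy=4))
```

```text
5.25 [0.4707 0.3113 0.2314] [0.22 0.18 0.72]
(array([ 6.84 , -0.108, -0.12 ]), array([-0.    , -0.0002, -0.0003]))
```

View pics/s2.png

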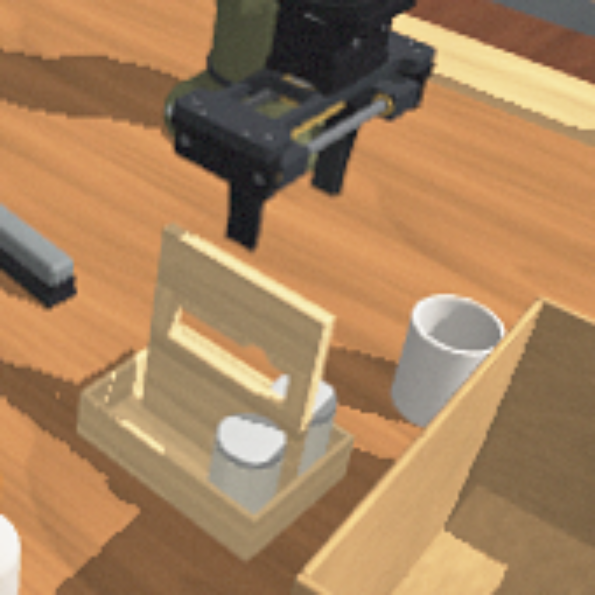

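View pics/t2.png

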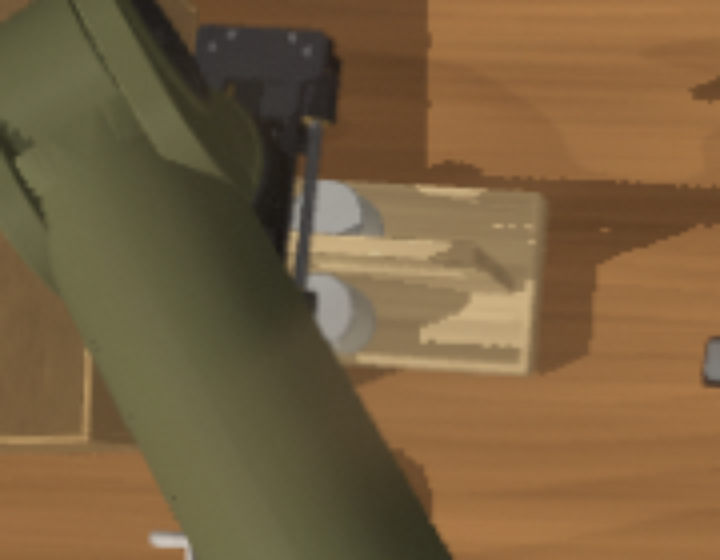

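Emit:
{"name": "step_arm", "arguments": {
  "increments": [0.6,-0.1,-0.12,0,0,0,1.2,0,0,0,0,0,1.5,0,0,0,0,0,1.5,0,0,0,0,0,1.2,0,0,0,0,0,0.6,0,0,0,0,0,0.2,0,0,0,0,0,0,0,0,0,0,0,0,0,0,0,0,0]
}}

```text
time: 6.48
position: [0.47, 0.3127, 0.1638]
tool_rot: [1.236, 1.192, -1.234]
ft_force: [1.0, 0.1, -0.2]
grip_width: 0.997
```

Run:
```python
from h import *
for i in range(6):
    s=ctrl.get_state(); print(s["time"],s["position"].round(4),s["ft_force"].round(2),s["torque"].round(3))
    if i<5: im=ctrl.get_image("scene")
cv2.imwrite(f"pics/s3.png",cv2.resize(im[150:320,270:440,::-1],None,fx=3.5,fy=3.5))
```

```text
6.475 [0.47   0.3127 0.1638] [ 0.96  0.07 -0.2 ] [-0.037  0.059  0.072]
6.525 [0.47   0.3127 0.1638] [-0.8   0.15 -0.08] [-0.093  0.02  -0.009]
6.575 [0.4698 0.3126 0.1637] [ 0.67 -0.56 -0.26] [-0.066  0.026  0.002]
6.625 [0.4698 0.3126 0.1636] [0.88 0.05 0.05] [-0.147  0.017  0.008]
6.675 [0.4698 0.3126 0.1636] [ 0.47 -0.07 -0.34] [-0.123  0.013  0.02 ]
6.725 [0.4698 0.3125 0.1635] [-0.11 -0.73  0.24] [-0.124  0.09  -0.029]
```

View pics/s3.png

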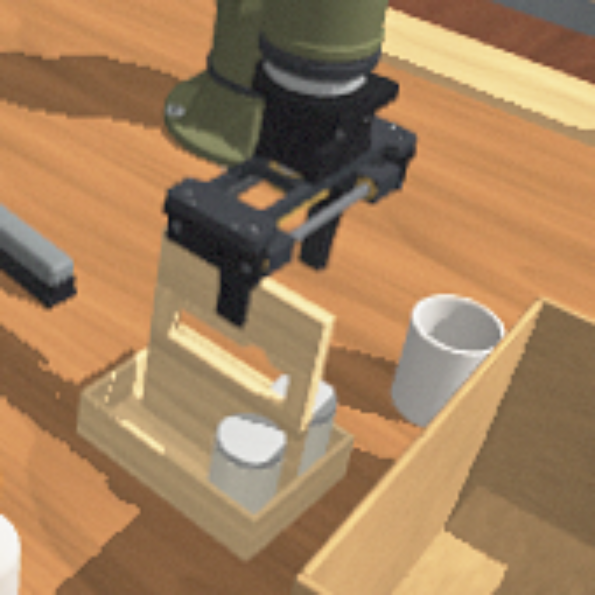

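Emit:
{"name": "step_arm", "arguments": {
  "increments": [0,0,0,0,0,0,0,0,0,0,0,0,0,0,0,0,0,0,0,0,0,0,0,0,0,0,0,0,0,0,0,0,0,0,0,0,0,0,0,0,0,0,0,0,0,0,0,0],
  "fingers": 0,
  "force": 40
}}

```text
time: 7.72
position: [0.4697, 0.3125, 0.1633]
tool_rot: [1.235, 1.192, -1.235]
ft_force: [0.0, -0.8, 1.0]
grip_width: 0.172
```

Run:
```python
from h import *
for i in range(3):
    s=ctrl.get_state(); print(s["time"],s["position"].round(4),s["ft_force"].round(2),s["torque"].round(3),s["joint_torque"].round(2),s["grip_width"])
    im=ctrl.get_image("scene")
cv2.imwrite(f"pics/s4.png",cv2.resize(im[150:320,270:440,::-1],None,fx=3.5,fy=3.5))
p=cam("scene")
for n in("carrier_grip","carrier_notch","carrier_tray"):
    for d in ctrl.spot_point("scene",n)[:1]: print(n,d["score"],toworld(p,d["xyz"]))
```

```text
7.725 [0.4697 0.3125 0.1633] [ 0.02 -0.85  0.96] [-0.054  0.075 -0.008] [-0.000e+00 -3.774e+01  1.450e+00 -3.056e+01 -7.000e-02 -1.000e-02
 -0.000e+00] 0.17168128300721588
7.775 [0.4695 0.3125 0.1633] [-0.81 -0.94 -1.91] [-0.082  0.271  0.037] [  0.36 -37.25   1.79 -30.76   0.15  -0.38  -0.  ] 0.12259559092812786
7.825 [0.4692 0.3125 0.1632] [-2.16  0.26 -0.31] [-0.11   0.348  0.011] [  0.49 -37.74   1.96 -31.24   0.21  -0.54  -0.  ] 0.12191435947885419
carrier_grip 0.73 [0.46948095 0.3152558  0.18144271]
carrier_notch 0.86 [0.47026238 0.31340029 0.14535841]
carrier_tray 0.92 [0.46691595 0.28404215 0.0017419 ]
```

View pics/s4.png

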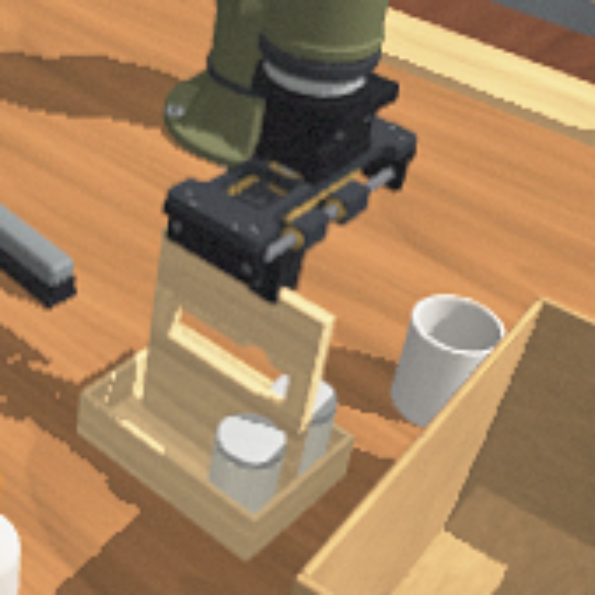

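Emit:
{"name": "step_arm", "arguments": {
  "increments": [0,0,0,0,0,0,0,0,0,0,0,0,-0.1,0,0,0,0,0,-0.2,0,0,0,0,0,-0.4,0,0,0,0,0,-0.4,0,0,0,0,0,-0.4,0,0,0,0,0,-0.3,0,0,0,0,0,-0.2,0,0,0,0,0,0,0,0,0,0,0]
}}

```text
time: 9.28
position: [0.4697, 0.3125, 0.1834]
tool_rot: [1.235, 1.192, -1.235]
ft_force: [0.4, -0.4, -4.0]
grip_width: 0.126
```

Run:
```python
from h import *
for i in range(5):
    s=ctrl.get_state(); print(s["time"],s["position"].round(4),s["ft_force"].round(2),s["torque"].round(3),s["grip_width"].round(3))
    im=ctrl.get_image("scene")
cv2.imwrite(f"pics/s5.png",cv2.resize(im[150:320,270:440,::-1],None,fx=3.5,fy=3.5))
```

```text
Traceback (most recent call last):
AttributeError: 'float' object has no attribute 'round'
```

Emit:
{"name": "step_arm", "arguments": {
  "increments": [-0.3,0,0,0,0,0,-0.7,0,0,0,0,0,-1.2,0,0,0,0,0,-1.6,0,0,0,0,0,-1.8,0,0,0,0,0,-1.8,0,0,0,0,0,-1.6,0,0,0,0,0,-1.1,0,0,0,0,0,-0.7,0,0,0,0,0,-0.3,0,0,0,0,0,0,0,0,0,0,0]
}}

```text
time: 10.65
position: [0.4695, 0.3124, 0.294]
tool_rot: [1.235, 1.192, -1.235]
ft_force: [-0.0, 0.9, -4.9]
grip_width: 0.122
```

Run:
```python
from h import *
for i in range(3):
    s=ctrl.get_state(); print(s["time"],s["position"].round(4),s["ft_force"].round(2),s["torque"].round(3),s["grip_width"])
    im=ctrl.get_image("scene")
cv2.imwrite(f"pics/s5.png",cv2.resize(im[100:300,240:440,::-1],None,fx=3,fy=3))
print(delta([.49,-.04,.294],goal_R(.012)))
```

```text
10.65 [0.4695 0.3124 0.294 ] [-0.01  0.92 -4.93] [-0.063  0.018 -0.025] 0.1215725903950555
10.7 [0.4695 0.3123 0.2938] [ 0.01 -0.49 -5.44] [-0.11   0.095  0.005] 0.12265358761774263
10.75 [0.4694 0.3123 0.2937] [ 0.47  0.55 -3.87] [-0.081  0.055  0.031] 0.12280052426488892
(array([-9.0000e-03,  3.2890e+00,  3.5139e+01]), array([-0.047 ,  0.0006,  0.0007]))
```

View pics/s5.png

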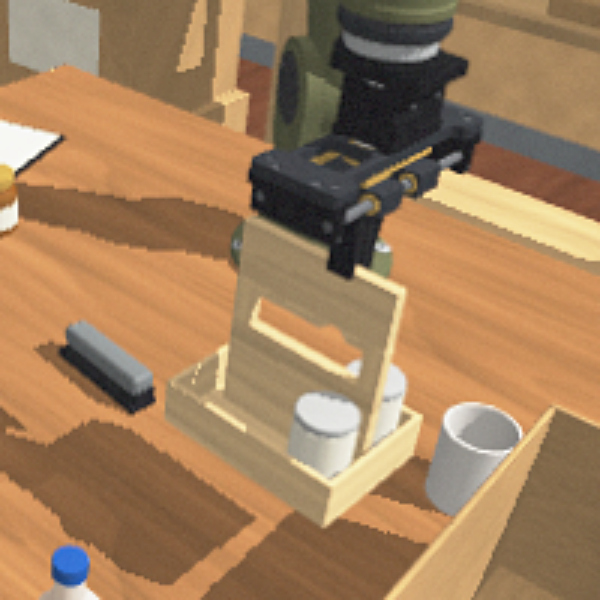

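Emit:
{"name": "step_arm", "arguments": {
  "increments": [0,0,0.4,-0.012,0,0,0,0,0.9,-0.012,0,0,0,0,1.4,-0.012,0,0,0,0,1.9,-0.011,0,0,0,0.2,2.2,0,0,0,0,0.2,2.2,0,0,0,0,0.2,2.2,0,0,0,0,0.2,2.2,0,0,0,0,0.2,2.2,0,0,0,0,0.2,2.2,0,0,0,0,0.2,2.2,0,0,0,0,0.2,2.2,0,0,0]
}}

```text
time: 12.3
position: [0.4874, 0.0892, 0.2943]
tool_rot: [1.201, 1.215, -1.2]
ft_force: [0.2, 0.0, -4.8]
grip_width: 0.123
```

Emit:
{"name": "step_arm", "arguments": {
  "increments": [0,0,2.2,0,0,0,0,0,2.2,0,0,0,0,0,2.1,0,0,0,0,0,1.9,0,0,0,0,0,1.6,0,0,0,0,0,1.2,0,0,0,0,0,0.8,0,0,0,0,0,0.5,0,0,0,0,0,0.3,0,0,0,0,0,0.2,0,0,0,0,0,0,0,0,0,0,0,0,0,0,0]
}}

```text
time: 13.8
position: [0.4889, -0.039, 0.2943]
tool_rot: [1.2, 1.215, -1.2]
ft_force: [-0.2, 0.0, -3.8]
grip_width: 0.121
```

Run:
```python
from h import *
F=[]
for i in range(6):
    s=ctrl.get_state(); F.append(s["ft_force"])
    im=ctrl.get_image("scene" if i!=2 else "top")
    if i==2: t=im
print(s["time"],s["position"].round(4),s["joint_positions"].round(3),np.mean(F,0))
cv2.imwrite(f"pics/s6.png",cv2.resize(im[80:300,150:350,::-1],None,fx=2.7,fy=2.7,interpolation=2))
cv2.imwrite(f"pics/t6.png",cv2.resize(t[80:280,190:360,::-1],None,fx=3,fy=3,interpolation=2))
for n in("scene","top"):
  p=cam(n)
  for nm in("carrier_grip","carrier_notch","carrier_slot","carrier_tray","hook_seat"):
    for d in ctrl.spot_point(n,nm)[:1]: print(n,nm,round(d["score"],2),toworld(p,d["xyz"]).round(4))
print(delta([.583,-.04,.294],goal_R(.012)))
```

```text
14.05 [ 0.4889 -0.0392  0.2943] [-5.960e-01 -8.500e-02  5.860e-01  1.682e+00  4.700e-02  1.530e+00
 -1.000e-03] [ 0.11418767 -0.14375742 -4.22528428]
scene carrier_grip 0.72 [ 0.488  -0.0389  0.3128]
scene carrier_slot 0.93 [ 0.4883 -0.0654  0.2493]
scene carrier_tray 0.67 [ 0.491  -0.0689  0.1343]
scene hook_seat 0.52 [ 0.5791 -0.0401  0.2506]
top carrier_grip 0.18 [ 0.7364  0.2784 -0.0021]
top carrier_notch 0.55 [ 0.4901 -0.0355  0.2718]
(array([0.027, 9.414, 0.182]), array([ 0.0001, -0.    , -0.0001]))
```

View pics/s6.png

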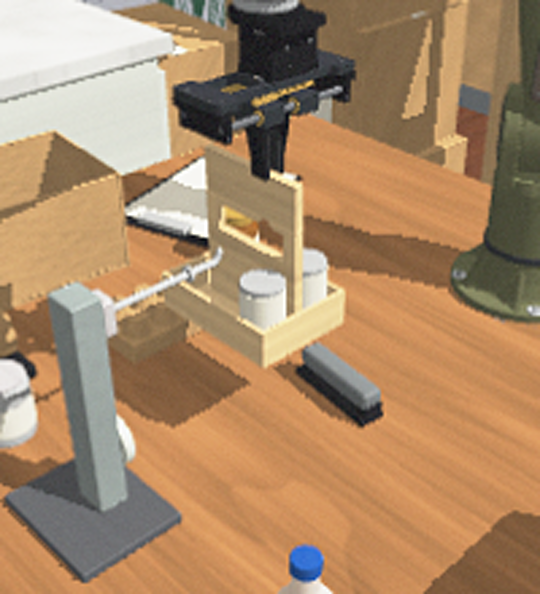

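View pics/t6.png

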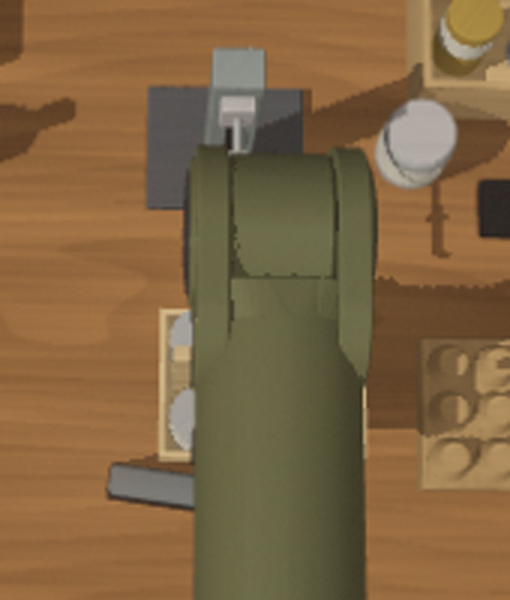

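Emit:
{"name": "step_arm", "arguments": {
  "increments": [0,0.2,0.1,0,0,0,0,0.5,0,0,0,0,0,0.8,0,0,0,0,0,0.9,0,0,0,0,0,0.9,0,0,0,0,0,0.7,0,0,0,0,0,0.4,0,0,0,0,0,0.2,0,0,0,0,0,0,0,0,0,0,0]
}}

```text
schema error: expected a multiple of 6 numbers
```

Run:
```python
from h import *
im=ctrl.get_image("scene")
s=ctrl.get_state();print(s["time"],s["position"].round(4),s["ft_force"])
cv2.imwrite(f"pics/s7.png",cv2.resize(im[130:250,190:290,::-1],None,fx=5.5,fy=5.5,interpolation=2))
```

```text
14.65 [ 0.4889 -0.0393  0.2942] [-0.0579187   0.29792296 -5.21616168]
```

View pics/s7.png

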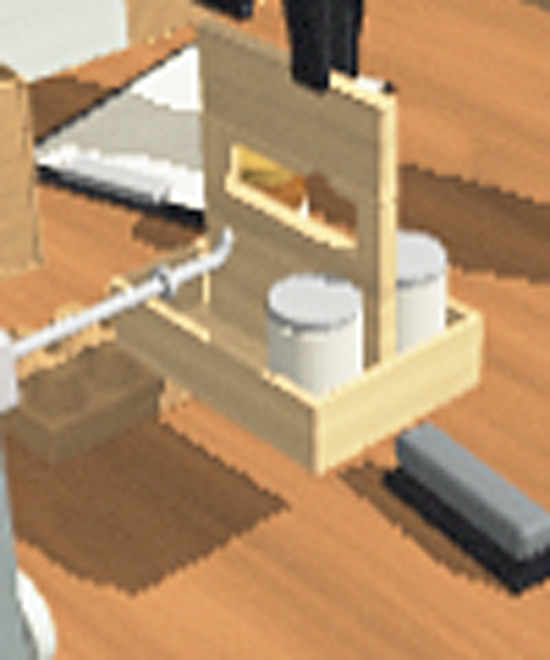

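Emit:
{"name": "step_arm", "arguments": {
  "increments": [0,0.2,0.1,0,0,0,0,0.5,0,0,0,0,0,0.8,0,0,0,0,0,0.9,0,0,0,0,0,0.9,0,0,0,0,0,0.7,0,0,0,0,0,0.4,0,0,0,0,0,0.2,0,0,0,0,0,0,0,0,0,0]
}}

```text
time: 15.78
position: [0.5348, -0.0398, 0.2943]
tool_rot: [1.2, 1.215, -1.2]
ft_force: [-0.1, 0.7, -5.1]
grip_width: 0.127
```

Run:
```python
from h import *
im=ctrl.get_image("scene")
s=ctrl.get_state();print(s["time"],s["position"].round(4),s["ft_force"])
cv2.imwrite(f"pics/s8.png",cv2.resize(im[130:250,190:290,::-1],None,fx=5.5,fy=5.5,interpolation=2))
```

```text
15.825 [ 0.5347 -0.0398  0.2943] [-0.38576359 -0.24139199 -3.92873463]
```

View pics/s8.png

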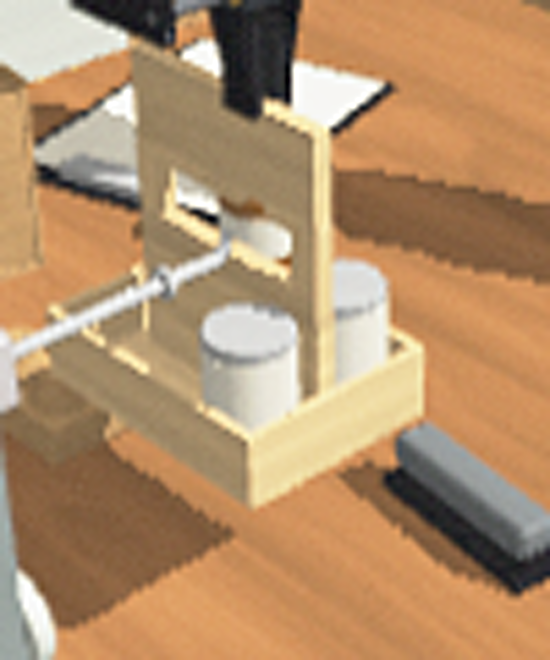

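Emit:
{"name": "step_arm", "arguments": {
  "increments": [0,0.2,0,0,0,0,0,0.4,0,0,0,0,0,0.5,0,0,0,0,0,0.5,0,0,0,0,0,0.5,0,0,0,0,0,0.2,0,0,0,0,0,0,0,0,0,0]
}}

```text
time: 16.7
position: [0.5579, -0.0395, 0.2942]
tool_rot: [1.2, 1.215, -1.201]
ft_force: [-0.1, -0.3, -4.9]
grip_width: 0.12
```

Run:
```python
from h import *
im=ctrl.get_image("scene")
s=ctrl.get_state();print(s["time"],s["position"].round(4),s["ft_force"])
cv2.imwrite(f"pics/s9.png",cv2.resize(im[130:250,190:290,::-1],None,fx=5.5,fy=5.5,interpolation=2))
```

```text
16.75 [ 0.5578 -0.0396  0.2942] [ 0.13045058 -0.79416271 -4.57989352]
```

View pics/s9.png

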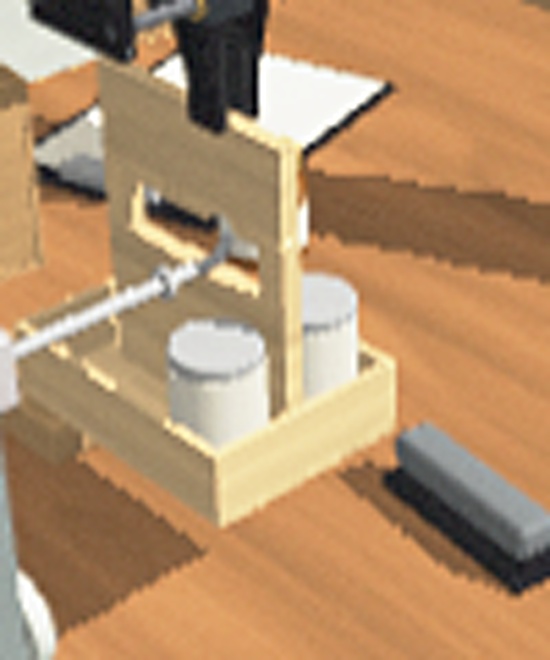

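Emit:
{"name": "step_arm", "arguments": {
  "increments": [0,0.2,0.02,0,0,0,0,0.4,0.02,0,0,0,0,0.5,0,0,0,0,0,0.5,0,0,0,0,0,0.5,0,0,0,0,0,0.3,0,0,0,0,0,0.1,0,0,0,0,0,0,0,0,0,0,0,0,0,0,0,0]
}}

```text
time: 17.88
position: [0.5827, -0.0396, 0.2943]
tool_rot: [1.201, 1.215, -1.2]
ft_force: [-0.2, 0.7, -4.5]
grip_width: 0.127
```

Run:
```python
from h import *
F=[]
for i in range(8):
    im=ctrl.get_image("scene")
    s=ctrl.get_state();F.append(s["ft_force"])
print(s["time"],s["position"].round(4),np.mean(F,0),np.std(F,0))
cv2.imwrite(f"pics/s10.png",cv2.resize(im[130:250,180:280,::-1],None,fx=5.5,fy=5.5,interpolation=2))
p=cam("scene")
for nm in("carrier_grip","carrier_notch","carrier_slot","hook_seat"):
    for d in ctrl.spot_point("scene",nm)[:1]: print(nm,round(d["score"],2),toworld(p,d["xyz"]).round(4))
```

```text
18.275 [ 0.5828 -0.0396  0.2943] [-4.59874891e-02 -3.45408226e-03 -4.63568042e+00] [0.35565175 0.41481716 0.4243268 ]
carrier_grip 0.67 [ 0.7575 -0.2293  0.0008]
carrier_notch 0.61 [ 0.584  -0.0382  0.2746]
carrier_slot 0.59 [ 0.5812 -0.0681  0.2487]
hook_seat 0.77 [ 0.5819 -0.0386  0.2512]
```

View pics/s10.png

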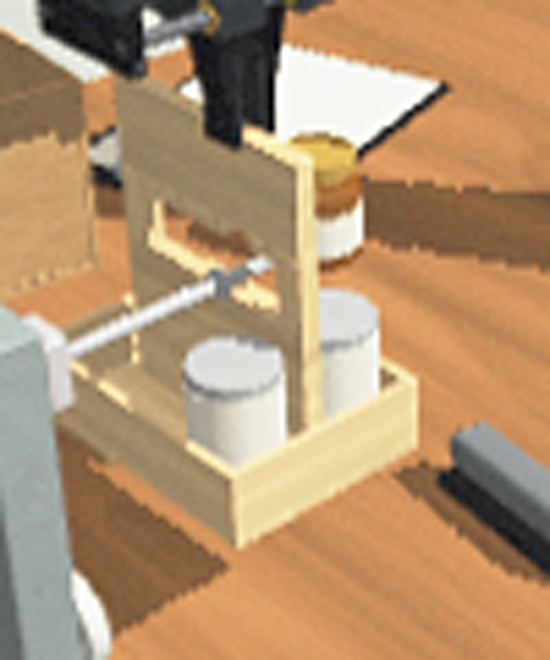

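Run:
```python
from h import *
im=cv2.imread('pics/s10.png');p=cam("scene")
def q(X): u=proj(p,X); return tuple(((u-[180,130]+.5)*5.5).astype(int))
R=np.array([[np.cos(.012),-np.sin(.012)],[np.sin(.012),np.cos(.012)]])
u0=.131
def B(y,z): # front face, y rel notch
    xy=np.array([.5828,-.0396])+R@[.006,y]; return q([*xy,u0+z])
pts=[B(26+56-52,134)]
sl=[B(-.082,.100),B(.030,.100),B(.030,.134),B(.013,.134),B(.005,.142),B(-.005,.142),B(-.013,.134),B(-.082,.134)]
cv2.polylines(im,[np.array(sl)],True,(0,0,255),1)
for a in np.linspace(.56,.70,15): cv2.circle(im,q([a,-.040+.012*(a-.583),.246]),2,(0,255,0),-1)
cv2.imwrite('pics/s10b.png',im[150:350,100:350].repeat(3,0).repeat(3,1)[:600,:750])
```

```text
(no output)
```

View pics/s10b.png

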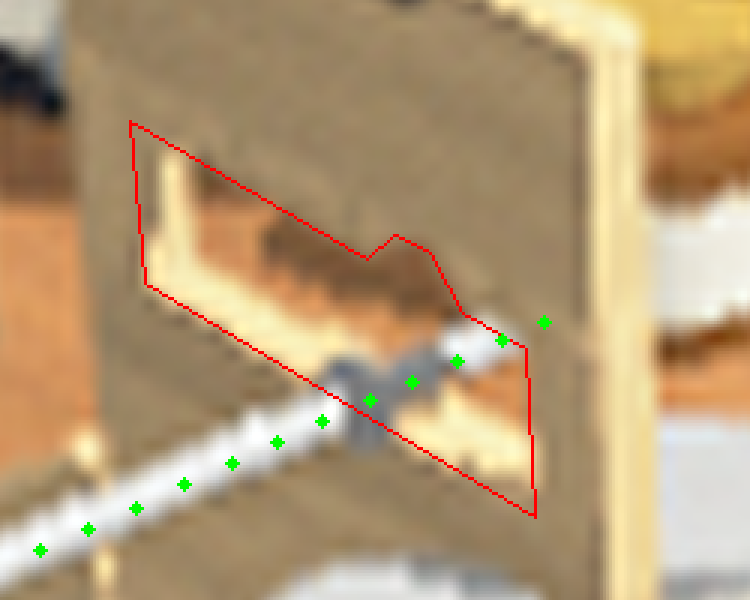

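Emit:
{"name": "step_arm", "arguments": {
  "increments": [0.1,0,0,0,0,0,0.2,0,0,0,0,0,0.3,0,0,0,0,0,0.4,0,0,0,0,0,0.4,0,0,0,0,0,0.3,0,0,0,0,0,0.2,0,0,0,0,0,0.1,0,0,0,0,0,0,0,0,0,0,0]
}}

```text
time: 19.6
position: [0.5829, -0.0396, 0.2743]
tool_rot: [1.2, 1.215, -1.2]
ft_force: [0.6, -0.6, -4.8]
grip_width: 0.124
```

```bash
cat > m.py <<'E'
from h import *
import sys
N=int(sys.argv[1]); F=[];P=[];M=[]
for i in range(N):
    im=ctrl.get_image("scene"); s=ctrl.get_state();F.append(s["ft_force"]);P.append(s["position"]);M.append(s["torque"])
print(s["time"],np.mean(P,0).round(4),"F",np.mean(F,0).round(2),"+-",(np.std(F,0)/np.sqrt(N)).round(2),"M",np.mean(M,0).round(3),s["grip_width"])
cv2.imwrite(f"pics/{sys.argv[2]}.png",cv2.resize(im[130:250,180:280,::-1],None,fx=5.5,fy=5.5,interpolation=2))
E
python3 m.py 12 s11
```

```text
20.2 [ 0.5829 -0.0396  0.2744] F [-0.14  0.14 -4.58] +- [0.11 0.14 0.09] M [-0.088  0.039 -0.002] 0.1257688459277254
```

View pics/s11.png

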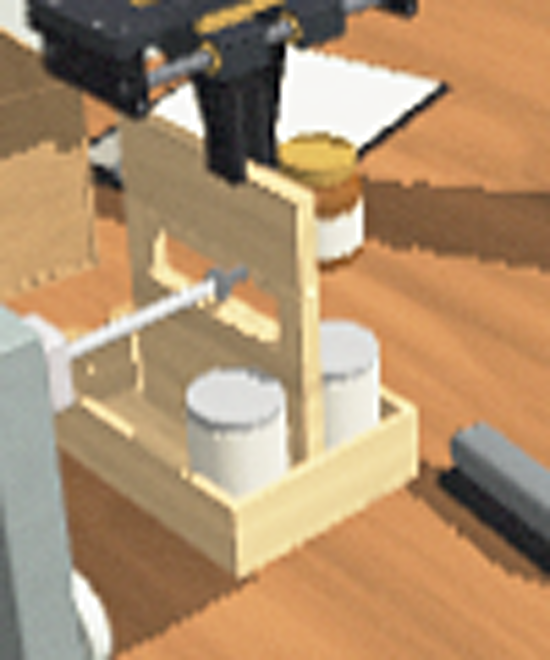

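Emit:
{"name": "step_arm", "arguments": {
  "increments": [0.05,0,0,0,0,0,0.1,0,0,0,0,0,0.1,0,0,0,0,0,0.1,0,0,0,0,0,0.1,0,0,0,0,0,0.1,0,0,0,0,0,0.1,0,0,0,0,0,0.1,0,0,0,0,0,0.1,0,0,0,0,0,0.1,0,0,0,0,0,0.05,0,0,0,0,0,0,0,0,0,0,0]
}}

```text
time: 21.7
position: [0.5829, -0.0396, 0.2643]
tool_rot: [1.2, 1.215, -1.2]
ft_force: [0.6, 0.5, -3.4]
grip_width: 0.128
```

```bash
python3 m.py 12 s12
```

```text
22.3 [ 0.5829 -0.0396  0.2643] F [-0.15 -0.05 -3.13] +- [0.14 0.17 0.12] M [-0.091  0.088  0.002] 0.12138485595038428
```

View pics/s12.png

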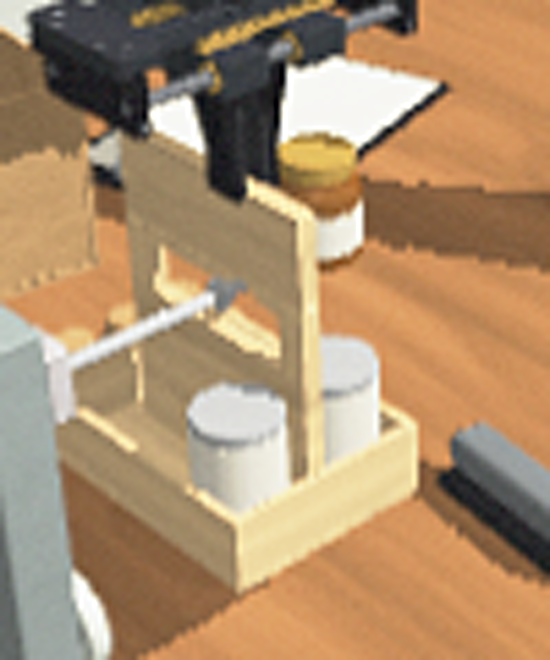

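Emit:
{"name": "step_arm", "arguments": {
  "increments": [0.1,0,0,0,0,0,0.1,0,0,0,0,0,0.12,0,0,0,0,0,0.12,0,0,0,0,0,0.12,0,0,0,0,0,0.12,0,0,0,0,0,0.12,0,0,0,0,0,0.1,0,0,0,0,0,0.1,0,0,0,0,0,0.1,0,0,0,0,0,0.05,0,0,0,0,0,0,0,0,0,0,0]
}}

```text
time: 23.8
position: [0.5829, -0.0396, 0.2528]
tool_rot: [1.2, 1.215, -1.2]
ft_force: [0.1, -0.1, -1.5]
grip_width: 0.125
```

```bash
python3 m.py 20 s13
```

```text
24.8 [ 0.5829 -0.0396  0.2528] F [-0.07  0.   -1.14] +- [0.14 0.12 0.09] M [-0.046  0.069 -0.002] 0.1276322764891206
```

Emit:
{"name": "step_arm", "arguments": {
  "increments": [0.05,0,0,0,0,0,0.1,0,0,0,0,0,0.1,0,0,0,0,0,0.1,0,0,0,0,0,0.1,0,0,0,0,0,0.1,0,0,0,0,0,0.05,0,0,0,0,0,0,0,0,0,0,0]
}}

```text
time: 25.8
position: [0.5829, -0.0396, 0.2468]
tool_rot: [1.2, 1.215, -1.2]
ft_force: [-0.1, 0.3, -0.1]
grip_width: 0.126
```

```bash
python3 m.py 50 s14
```

```text
28.3 [ 0.5829 -0.0396  0.2468] F [-0.02  0.1  -0.54] +- [0.08 0.07 0.07] M [-0.053  0.068 -0.002] 0.1241438838431248
```

View pics/s14.png

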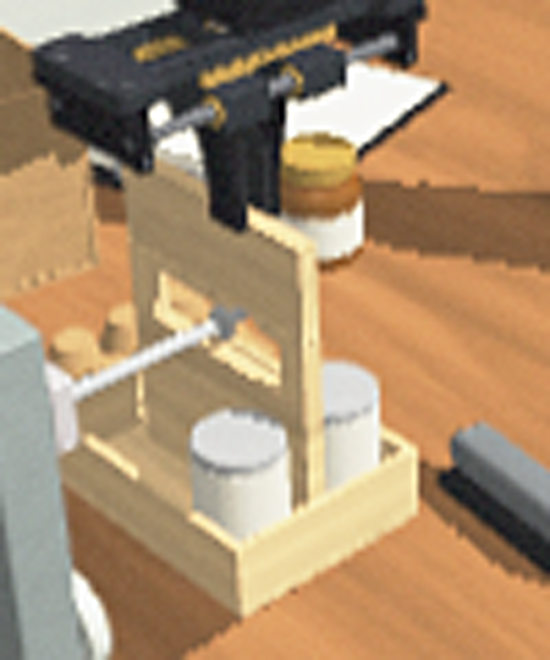

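Emit:
{"name": "step_arm", "arguments": {
  "increments": [0.05,0,0,0,0,0,0.08,0,0,0,0,0,0.08,0,0,0,0,0,0.05,0,0,0,0,0,0.02,0,0,0,0,0,0,0,0,0,0,0]
}}

```text
time: 29.05
position: [0.5829, -0.0396, 0.244]
tool_rot: [1.2, 1.215, -1.2]
ft_force: [-0.4, -0.5, -0.1]
grip_width: 0.125
```

```bash
python3 m.py 70 s15
```

```text
32.55 [ 0.5829 -0.0396  0.244 ] F [-0.15  0.04  0.09] +- [0.06 0.06 0.06] M [-0.045  0.064  0.   ] 0.1243370616305973
```

Emit:
{"name": "step_arm", "arguments": {
  "increments": [-0.03,0,0,0,0,0,0,0,0,0,0,0,0,0,0,0,0,0,0,0,0,0,0,0],
  "force": 15
}}

```text
time: 33.05
position: [0.5829, -0.0396, 0.2443]
tool_rot: [1.2, 1.215, -1.2]
ft_force: [0.6, -0.1, -0.6]
grip_width: 0.133
```

Emit:
{"name": "step_arm", "arguments": {
  "increments": [0,0,0,0,0,0,0,0,0,0,0,0,0,0,0,0,0,0,0,0,0,0,0,0],
  "force": 3
}}

```text
time: 33.55
position: [0.5829, -0.0396, 0.2443]
tool_rot: [1.2, 1.215, -1.2]
ft_force: [-0.4, -0.5, 0.5]
grip_width: 0.137
```

```bash
python3 m.py 50 s16
```

```text
36.05 [ 0.5829 -0.0396  0.2443] F [ 0.12 -0.08 -0.06] +- [0.07 0.07 0.07] M [-0.052  0.019  0.001] 0.13723730683051735
```

View pics/s16.png

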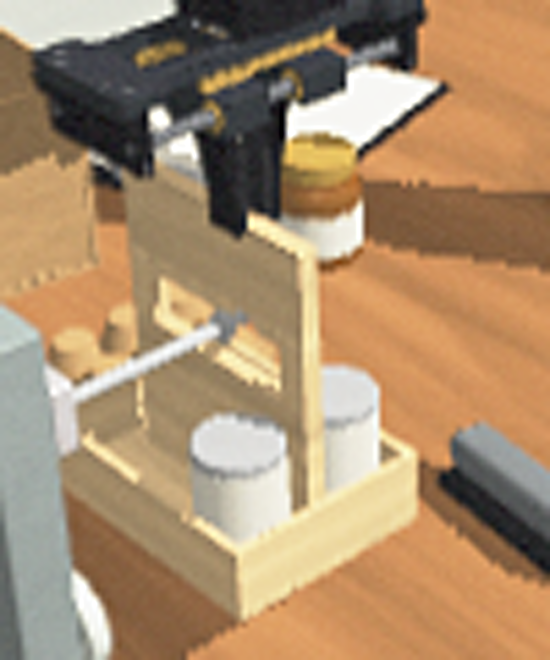

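Emit:
{"name": "step_arm", "arguments": {
  "increments": [0,0,0,0,0,0,0,0,0,0,0,0,0,0,0,0,0,0],
  "fingers": 16
}}

```text
time: 36.42
position: [0.5828, -0.0396, 0.2442]
tool_rot: [1.2, 1.215, -1.2]
ft_force: [-0.5, 0.1, -0.9]
grip_width: 0.159
```

Emit:
{"name": "step_arm", "arguments": {
  "increments": [0,0,0,0,0,0,0,0,0,0,0,0,0,0,0,0,0,0,0,0,0,0,0,0],
  "fingers": 20
}}

```text
time: 36.92
position: [0.5829, -0.0396, 0.2443]
tool_rot: [1.2, 1.215, -1.2]
ft_force: [0.3, -0.1, -0.2]
grip_width: 0.197
```

```bash
python3 m.py 10 s17
```

```text
37.425 [ 0.5829 -0.0396  0.2443] F [ 0.13 -0.12  0.27] +- [0.07 0.1  0.15] M [-0.077  0.043  0.   ] 0.19979610845764156
```

View pics/s17.png

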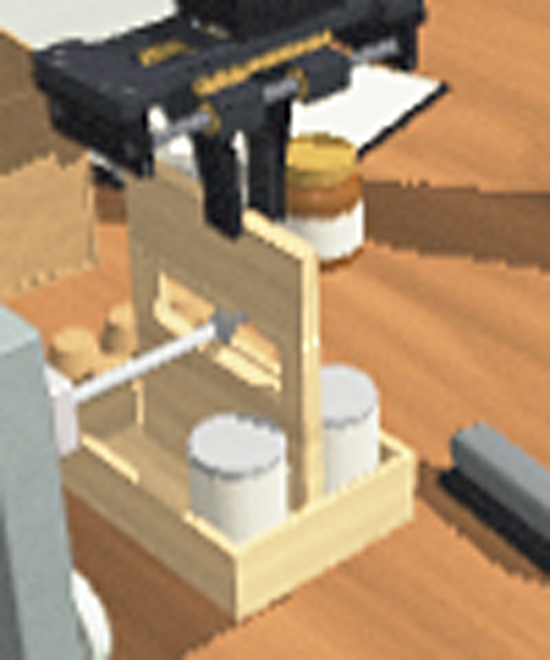

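Emit:
{"name": "step_arm", "arguments": {
  "increments": [0,0,0,0,0,0,0,0,0,0,0,0,0,0,0,0,0,0,0,0,0,0,0,0,0,0,0,0,0,0],
  "fingers": 45
}}

```text
time: 38.05
position: [0.5829, -0.0396, 0.2443]
tool_rot: [1.2, 1.215, -1.2]
ft_force: [0.3, -0.3, -0.7]
grip_width: 0.448
```

```bash
python3 m.py 8 s18
```

```text
38.45 [ 0.5829 -0.0396  0.2443] F [-0.01  0.13 -0.26] +- [0.11 0.2  0.17] M [-0.069  0.041  0.006] 0.44641117644655787
```

View pics/s18.png

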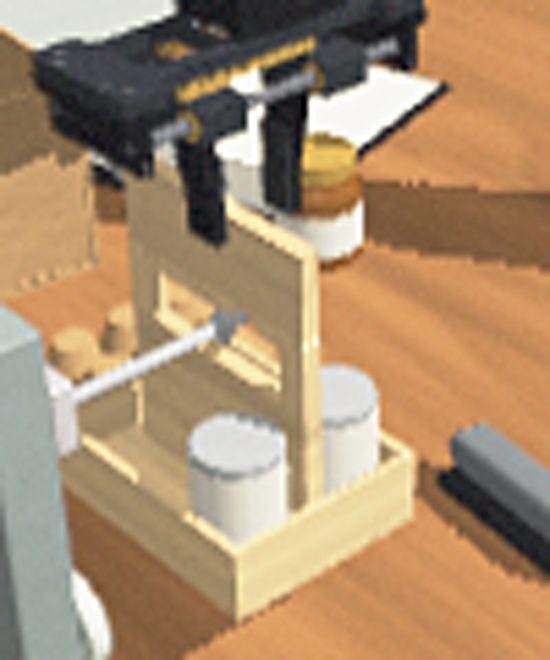

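Hanging level and still; withdrawing straight up.

Emit:
{"name": "step_arm", "arguments": {
  "increments": [-0.3,0,0,0,0,0,-0.6,0,0,0,0,0,-0.9,0,0,0,0,0,-1,0,0,0,0,0,-1.2,0,0,0,0,0,-1.5,0,0,0,0,0,-1.8,0,0,0,0,0,-1.8,0,0,0,0,0,-1.5,0,0,0,0,0,-1,0,0,0,0,0,-0.4,0,0,0,0,0,0,0,0,0,0,0]
}}

```text
time: 39.95
position: [0.5828, -0.0396, 0.3641]
tool_rot: [1.2, 1.215, -1.201]
ft_force: [0.9, 1.3, -0.1]
grip_width: 0.448
```

```bash
python3 m.py 1 s19
python3 - <<'E'
import time
from h import *
p=cam("scene")
for nm in("carrier_notch","hook_seat","carrier_tray","carrier_slot","carrier_grip"):
    for d in ctrl.spot_point("scene",nm)[:1]: print(nm,round(d["score"],2),toworld(p,d["xyz"]).round(4))
for nm in ["egg_box","water","tin","jar","mug","tape_stand","stapler"]:
    for d in ctrl.spot_point("scene",nm)[:1]: print(nm,round(d["score"],2),toworld(p,d["xyz"]).round(4))
E
python3 m.py 1 s20
python3 - <<'E'
import cv2,numpy as np
a=cv2.imread('pics/s19.png');b=cv2.imread('pics/s20.png');print("diff",np.abs(a.astype(int)-b).mean(),np.abs(a.astype(int)-b)[180:].mean())
E
```

```text
40.0 [ 0.5827 -0.0396  0.3638] F [-0.21 -0.35 -0.31] +- [0. 0. 0.] M [-0.088  0.012  0.015] 0.4485766690195098
carrier_notch 0.94 [ 0.5842 -0.0386  0.2274]
hook_seat 0.67 [ 0.5815 -0.0387  0.2218]
carrier_slot 0.88 [ 0.5811 -0.0669  0.1997]
carrier_grip 0.82 [ 0.5833 -0.0389  0.2626]
egg_box 0.59 [ 0.6977 -0.3637  0.002 ]
water 0.74 [ 0.581  -0.0659  0.2011]
tin 0.75 [ 0.7532 -0.2294  0.    ]
jar 0.77 [ 0.2721 -0.3589 -0.0027]
mug 0.69 [ 0.2714  0.3842 -0.0036]
tape_stand 0.93 [ 0.6987 -0.3639  0.0027]
stapler 0.74 [ 4.052e-01 -1.100e-03 -3.000e-04]
40.65 [ 0.5829 -0.0396  0.3643] F [0.4  0.59 0.05] +- [0. 0. 0.] M [-0.073  0.053 -0.019] 0.45374279300447573
diff 1.5954040404040404 1.6760681818181817
```

View pics/s20.png

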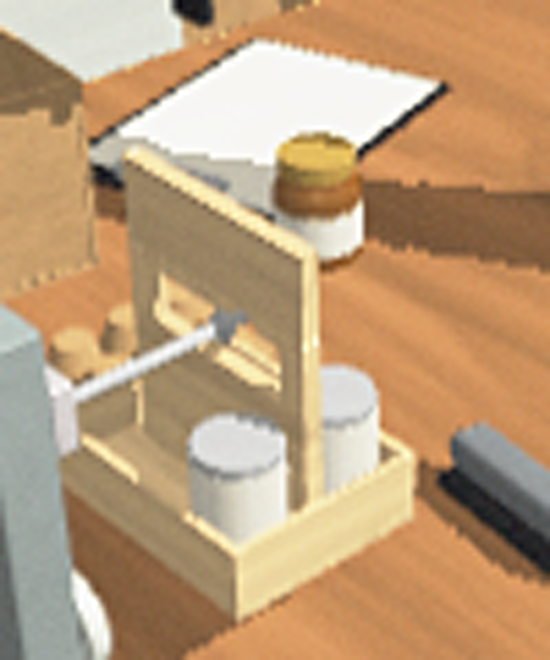

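```bash
python3 -c "
from bench import ctrl
print(ctrl.close_job())"
```

```text
the job is handed in; nothing more can be done
None
```

The carrier is hanging on the scale hook at the notch above its balance point. It looked level and still when I handed the job in, about 41 s into the 69 s allowed.

- **Lift and slot:** I gripped the board above the notch and lifted it. The wrist force put the weight at about 4.6 N. I then slid the slot over the hook tip, with no contact force showing.
- **Loading the scale:** I lowered the carrier at 8–10 mm/s after contact, and the scale arm ended about 27 mm down. At the end of the lowering the wrist force was +0.09 ± 0.06 N, slightly too low, so I raised it 0.3 mm. It then averaged −0.06 ± 0.07 N at light grip. Only then did I open the fingers in stages and withdraw straight up.
- **Last checks:**
    - No visible motion between pictures before, during and after release, and two taken 0.65 s apart afterwards matched.
    - The network put the notch at z = 0.227 and the hook seat at 0.222, the same within its 4 mm error.
    - The gripper was about 10 cm above the board.
    - Tin, jar, mug, tape stand and stapler read within about 4 mm of their first positions.
- **Checks that failed or disagreed:**
    - In the final picture the network mislabelled the egg box and the water bottle and found no tray point, so those three were not confirmed by number. The gripper and carrier were never taken near the egg box or bottle.
    - The top camera was blocked by the arm, so the final checks come from the scene camera only.

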